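Square a brake bar into the inspection corner

TASK

The red brake bar is due for its wear check, but the yellow edge guard is standing on the inspection plate: first hang the guard over the round gear rail so that it sits astride it, and let it go. Then lay the brake bar flat on the plate with its long side along the long blue stop and one end against the short blue stop, press it firmly into that corner against both stops at once, and finish while still holding it pressed there, so that it can be read against the scale. Leave the pulley, the triangle maillon and the caliper in its case where they lie.

Things in the scene. Friction and masses are not known exactly. Their poses are not given: they have to be found in the camera images.
- nest: Aluminium inspection plate, 150 (x) x 190 (y) x 6 mm, fixed; origin at the centre of its underside, turned up to 0.4 rad from the world axes. Two blue stops, 8 mm high, on it form a square inner corner: inner faces at x = +50 mm (long stop) and y = -70 mm (short stop). A fully seated brake bar has its origin at x = 38, y = -20, z = 6 mm here, its long side along y, either end first.
- stop_long: Long blue stop bar on the plate, rigid, 14 (x) x 150 (y) x 8 mm high, axes as the plate's; origin at the centre of its underside. Its -x face is the one pressed against: the bar goes on its -x side, with its long side along it.
- stop_short: Short blue stop bar on the plate, rigid, 85 (x) x 14 (y) x 8 mm high, axes as the plate's; origin at the centre of its underside. Its +y face is the one pressed against: the bar goes on its +y side, with one end to it.
- corner (a point): Point where the inner faces of the two stops meet, at the height of the plate's top; axes as the plate's.
- rail: Gear rail: round steel bar, 20 mm diameter, along its own y, its axis 140 mm above the shelf, between two posts 220 mm apart (24 mm thick, on 70 mm round feet), fixed; origin on the shelf under the middle of the bar.
- guard: Yellow rigid plastic edge guard, an upside-down U standing on its two legs on the plate: 46 (x, outside) x 70 (y, along the channel) x 50 mm high, legs 5, roof 6 mm thick (channel 36 wide, 44 deep); 0.1 to 0.2 kg. Origin midway between the legs' lower edges, z up. Hung on the rail, its y is along the rail's y, either way round, and its origin 106 mm above the shelf.
- brake_bar: Red anodized aluminium brake bar with two dark round holes on top, 100 (x) x 24 (y) x 26 mm high, lying flat on the shelf; 0.11 to 0.23 kg; origin at the centre of its underside. It changes places with the pulley and the maillon. Plate and stops are polished (friction about 0.3), but if the bar is also pressed down hard, friction on the plate takes up some of the push meant for the stops.
- pulley: Orange rescue pulley lying flat, 85 x 50 x 28 mm; origin at the centre of its underside. To be left alone.
- maillon: Steel triangle maillon lying flat, about 80 x 70 x 10 mm; origin at its centre on the underside. To be left alone.
- caliper: Chrome caliper in an open black plastic case, tray 100 x 250 x 22 mm, the lid leaning open on its +x side to about 105 mm high; origin at the centre of its underside. To be left alone.
Mind the look-alikes: they are no part of the job. Several things look just like the brake_bar: the one meant starts farthest to the robot's left.

How it is judged:
On the way:
1. the edge guard hangs astride the rail and has been let go (x of guard in the frame of rail between -0.014 and 0.014 m and y of guard in the frame of rail between -0.075 and 0.075 m and z of guard in the frame of rail between 0.096 and 0.113 m and angle between guard's own z axis and vertical below 0.3 rad and contact force between guard and rail above 0.3 N and contact force between the fingers and guard below 0.1 N and linear speed of guard below 0.03 m/s), for 0.2 s.
At the end, for the whole second after the job is handed in: Guard hangs still on the rail, released, upright within 0.3 rad, middle within 75 mm of the rail's middle. Fingers hold the bar at rest, flat on the plate, parallel to the long stop within 0.04 rad, 3 mm or less from fully seated, pressing each stop with over 1.5 N. Rest unmoved (20 mm) (all of step 1 and x of brake_bar in the frame of nest between 0.0345 and 0.0405 m and y of brake_bar in the frame of nest between -0.0235 and -0.0165 m and z of brake_bar in the frame of nest between 0.003 and 0.0085 m and angle between the x axis of brake_bar and the y axis of nest, either way round below 0.04 rad and angle between brake_bar's own z axis and vertical below 0.06 rad and contact force between brake_bar and stop_long above 1.5 N and contact force between brake_bar and stop_short above 1.5 N and contact force between the fingers and brake_bar above 1 N and linear speed of brake_bar below 0.01 m/s); the arm keeps its last pose, push and grip.
It fails at once if the pulley is moved by more than 20 mm (distance of pulley from where it was at the start of the episode above 0.02 m).
It fails at once if the triangle maillon is moved by more than 20 mm (distance of maillon from where it was at the start of the episode above 0.02 m).
It fails at once if the caliper in its case is moved by more than 20 mm (distance of caliper from where it was at the start of the episode above 0.02 m).
It also fails if it takes over 72 s, if anything falls off the work surface, if the arm or the gripper's body presses on something with over 40 N, if the wrist force passes 120 N, or if a joint passes its speed limit or range.

ROBOT

A 6-joint arm with a two-finger parallel gripper is mounted at the origin on the work surface. World frame = base frame: x ahead of the robot, y to its left, z up, the work surface at z = 0. Lengths are in m, angles in rad, forces in N, time in s.
With the tool pointing down it reaches from about 0.375 to 0.925 m from the base axis. Payload 5.7 kg.
Tool frame: the origin (TCP) lies between the finger pads; the fingertips stand 19 mm ahead of it and the grasp point (between the pads) is the TCP; z points along the fingers, y is the line along which they close (so a half turn about z gives the same grasp; the last joint's range is limited). The gripper opens to 85 mm and grips with 20 to 120 N. Pads are 22 mm wide; open, the fingers measure 114 mm over their backs; the gripper's body (76 mm by 85 mm) begins 54 mm behind the grasp point. The pads swing forward as they close: fully open they stand 13 mm farther back than shut.
Start: joints at [1.219, 0.359, 1.51, -0, 1.272, -0.115], TCP at [0.141, 0.583, 0.25] pointing down, gripper open.
Joint ranges: [-2.97, 2.97], [-1.01, 2.36], [0.21, 2.38], [-0.96, 4.11], [0.2, 2.71], [-2.98, 2.98]. Speed limits (rad/s): [2.39, 2.39, 3.14, 3.14, 3.14, 3.14].

INTERFACE

Orientations are given as a unit quaternion [w, x, y, z].
In Python, from workcell import * gives the robot as it stands.
- The arm moves only by the shell command python3 -m pendant 'ROWS'. ROWS is JSON, a list of rows, each a list of 7 numbers: the shift along the tool's x, y, z in cm, then the turn, a rotation vector about the tool's x, y, z in rad, then the finger opening in cm, from 0 to 8.54. In form: [[x, y, z, ax, ay, az, claw], ...]. A call has 1 to 5 rows; each row shifts and turns the commanded pose from where the row before left it, along the tool's axes as they then stand; what a row does not reach is not made up. A row lasts 1/10 s, in which the tool goes at most 50 mm and 8.59 degrees, less where a joint would pass 70% of its speed; a pose out of reach is approached as far as the arm can. A call with a gripper value outside its range is refused whole. The fingers move at their own pace and stop on an object; the grip force is fixed at half the most. Time passes only in rows, so rows that do not move let the fingers close. It gives the time, the measured TCP pose, the force, the opening and the grip force at its end, in the units of the state.
- get_obs(): the state, without advancing time (a new reading comes with each control period).
- grab_frame(name): name is "scene" or "top" or "wrist"; returns a dict with "frame" (384x512x3 uint8, red, green, blue), "intrinsics" (3x3 intrinsics, pixels), "R" (3x3) and "t" (3): a world point X has camera coordinates R X + t. Camera axes: x right, y down, z forward; pixel columns grow to the right and rows downward; lengths in m; the calibration is good to about 2 mm. A picture is of the moment at which its call begins. There is no depth.
- hand_in(): hands the job in; it is judged then, once.
The state is a dict: "t": time; "qpos": joint angles; "joint_velocities": joint speeds; "tau": joint torques, N m; "tcp_pos": TCP position; "ee_rot": TCP orientation; "ft_force": force on the tool from outside, world axes, zero at the start; "torque": the same for the moment, N m; "finger_gap": finger opening in m; "grasp_force": force on a finger pad.
Only numpy, scipy, OpenCV 4.12 (cv2) and the standard library are available. Lean on these libraries where they do the work, as an engineer would, in place of code of your own. Each camera call takes 0.05 s, during which the arm holds its last target. There are 200 camera calls.

## Working session

There is one attempt and no reset: what is moved stays moved. The work goes in short steps, Python scripts to look and compute and a shell command to move; the robot and the scene stay as the last step left them, time stands still between calls to the robot, and variables do not carry over. Pictures are saved under pics/ and viewed, at most 10 in all, crops included, and the job is handed in when it is done.

```bash
ls; mkdir -p pics
python3 - <<'E'
from workcell import *
import cv2,json
o=get_obs();print(o)
for n in("scene","top","wrist"):
    f=grab_frame(n);cv2.imwrite(f"pics/{n}0.png",f["frame"][:,:,::-1]);print(n,f["intrinsics"],f["R"],f["t"])
E
```

```text
pics
{'t': 0.0, 'qpos': array([ 1.21888182e+00,  3.59545016e-01,  1.51145204e+00,  4.72536177e-06,
        1.27249639e+00, -1.15089283e-01]), 'joint_velocities': array([-1.00667594e-03, -7.63367401e-04,  9.47126274e-05,  5.60301594e-04,
        9.50689565e-04,  1.79546931e-03]), 'tau': array([-1.03258390e-04, -5.27618337e+01, -2.78624135e+01, -1.58329976e-04,
        1.33716545e-02,  1.69900215e-05]), 'tcp_pos': array([0.14054302, 0.58263397, 0.24942227]), 'ee_rot': array([-2.22104670e-04,  1.18136721e-01,  9.92996884e-01, -9.24082363e-04]), 'ft_force': array([-0.86036371,  0.02568429,  1.18332612]), 'torque': array([-0.01039396, -0.05929805, -0.03377388]), 'grasp_force': 0.0, 'finger_gap': 0.08506082443477966}
scene [[455.54571081   0.         264.35385493]
 [  0.         455.54571081 190.01492917]
 [  0.           0.           1.        ]] [[-0.19292847  0.98115852 -0.01032322]
 [ 0.80990834  0.15329804 -0.56616976]
 [-0.55391975 -0.11759113 -0.82422402]] [ 0.21740998 -0.39754979  1.68240292]
top [[354.54160296   0.         253.90398259]
 [  0.         354.54160296 191.72527723]
 [  0.           0.           1.        ]] [[-0.01422771 -0.9997075  -0.01955705]
 [-0.99135578  0.01665474 -0.13013971]
 [ 0.13042736  0.0175364  -0.99130277]] [-0.09864515  0.57567442  1.00553868]
wrist [[325.69120056   0.         256.31245361]
 [  0.         325.69120056 188.13977075]
 [  0.           0.           1.        ]] [[ 0.23355839  0.9723413  -0.00169276]
 [ 0.91833285 -0.22001264  0.32902768]
 [ 0.31955477 -0.0784017  -0.94431876]] [-0.60007254 -0.0447123   0.38097073]
```

View pics/scene0.png

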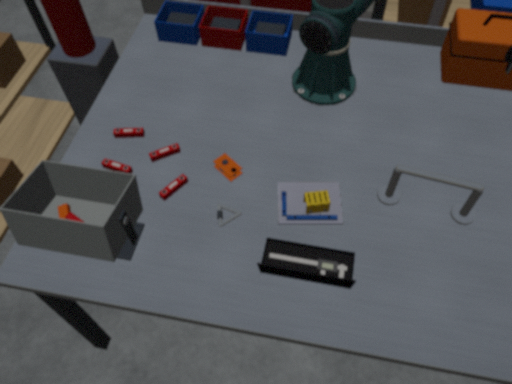

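View pics/top0.png

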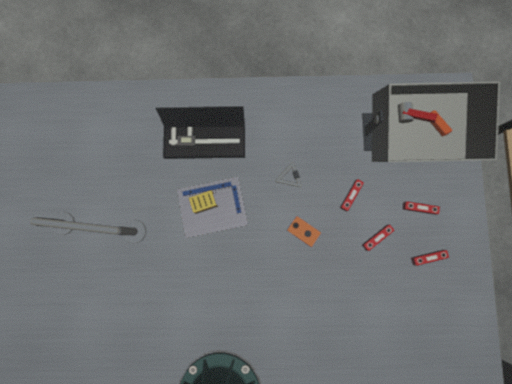

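The scene view faces the robot and the top view has the robot at the bottom, with image left as +y. The red bar with the largest y is at about top (352,195) and scene (174,186), next to the maillon. The guard is at top (203,202). The rail runs from (65,222) to (138,231) in the top view.

```bash
cat > h.py <<'E'
from workcell import *
import cv2,numpy as np
from scipy.spatial.transform import Rotation as Ro
def ray(f,p):
    d=f["R"].T@np.linalg.inv(f["intrinsics"])@np.array([p[0],p[1],1.]); return -f["R"].T@f["t"],d/np.linalg.norm(d)
def onz(f,p,z):
    c,d=ray(f,p); return c+d*(z-c[2])/d[2]
def tri(fs,ps):
    A=np.zeros((3,3));b=np.zeros(3);L=[]
    for f,p in zip(fs,ps):
        c,d=ray(f,p);M=np.eye(3)-np.outer(d,d);A+=M;b+=M@c;L.append((c,M))
    X=np.linalg.solve(A,b); return X,max(np.linalg.norm(M@(X-c)) for c,M in L)
def proj(f,X):
    q=f["intrinsics"]@(f["R"]@np.asarray(X)+f["t"]); return q[:2]/q[2]
def mask(f,col):
    h=cv2.cvtColor(f["frame"],cv2.COLOR_RGB2HSV)
    lo,hi={"y":((22,110,80),(35,255,255)),"b":((105,110,50),(128,255,255)),"r":((170,120,60),(180,255,255)),"o":((5,150,100),(16,255,255))}[col]
    return cv2.inRange(h,lo,hi)
def blobs(f,col,n=5,amin=20):
    k,l,s,c=cv2.connectedComponentsWithStats(mask(f,col))
    r=[]
    for i in sorted(range(1,k),key=lambda i:-s[i,4])[:n]:
        if s[i,4]<amin: continue
        pts=np.argwhere(l==i)[:,::-1].astype(np.float32); rc=cv2.minAreaRect(pts)
        r.append((int(s[i,4]),c[i].round(1),cv2.boxPoints(rc).round(1).tolist()))
    return r
def rows(pos,yaw=None):
    "shift in tool axes (cm) to reach pos"
    o=get_obs();R=Ro.from_quat(np.roll(o["ee_rot"],-1))
    return R.inv().apply(np.asarray(pos)-o["tcp_pos"])*100
def save(f,name,crop=None,s=1):
    im=f["frame"][:,:,::-1]
    if crop: x0,y0,x1,y1=crop; im=im[y0:y1,x0:x1]
    cv2.imwrite(f"pics/{name}.png",cv2.resize(im,None,fx=s,fy=s,interpolation=cv2.INTER_CUBIC))
E
python3 - <<'E'
from h import *
s=grab_frame("scene");t=grab_frame("top")
for c in "yr":
  for nm,f in(("top",t),("scene",s)):
    for b in blobs(f,c,7): print(c,nm,b[0],b[1],onz(f,b[1],.03 if c=="r" else .05).round(3))
for b in blobs(t,"b",4): print("b",b,[onz(t,p,.014).round(3) for p in b[2]])
print("rail feet",[onz(t,p,0.).round(3) for p in((65,222),(138,231))],[onz(s,p,0.).round(3) for p in((388,195),(462,214))])
print("rail ends scene z.14",[onz(s,p,.14).round(3) for p in((395,171),(478,190))])
print("maillon,pulley,cal",[onz(t,p,.01).round(3) for p in((291,177),(303,232),(204,135))])
E
```

```text
y top 357 [202.3 201.3] [0.547 0.042 0.05 ]
y scene 334 [316.7 198.3] [0.548 0.043 0.05 ]
r top 22 [344.1 205.4] [ 0.53  -0.371  0.03 ]
r top 22 [383.9 232.5] [ 0.45  -0.482  0.03 ]
r scene 37 [202.7  18.4] [-0.254 -0.528  0.03 ]
r scene 24 [105.9 164.3] [ 0.53  -0.627  0.03 ]
r scene 24 [ 72.6 217. ] [ 0.732 -0.647  0.03 ]
r scene 23 [217.6  28.6] [-0.2   -0.451  0.03 ]
b (91, array([206.4, 188.4]), [[191.39999389648438, 190.0], [221.0, 183.8000030517578], [221.60000610351562, 186.89999389648438], [192.0, 193.10000610351562]]) [array([0.585, 0.081, 0.014]), array([ 0.603, -0.008,  0.014]), array([ 0.593, -0.01 ,  0.014]), array([0.576, 0.079, 0.014])]
b (44, array([236. , 198.5]), [[233.1999969482422, 190.3000030517578], [235.60000610351562, 189.89999389648438], [238.6999969482422, 206.89999389648438], [236.1999969482422, 207.3000030517578]]) [array([ 0.582, -0.045,  0.014]), array([ 0.584, -0.052,  0.014]), array([ 0.532, -0.061,  0.014]), array([ 0.531, -0.054,  0.014])]
b (21, array([226.8, 184.3]), [[224.0, 183.0], [230.0, 183.0], [230.0, 186.0], [224.0, 186.0]]) [array([ 0.605, -0.017,  0.014]), array([ 0.605, -0.035,  0.014]), array([ 0.596, -0.035,  0.014]), array([ 0.596, -0.017,  0.014])]
rail feet [array([0.496, 0.469, 0.   ]), array([0.465, 0.245, 0.   ])] [array([0.461, 0.256, 0.   ]), array([0.489, 0.474, 0.   ])]
rail ends scene z.14 [array([0.476, 0.246, 0.14 ]), array([0.5  , 0.469, 0.14 ])]
maillon,pulley,cal [array([ 0.621, -0.22 ,  0.01 ]), array([ 0.455, -0.251,  0.01 ]), array([0.757, 0.045, 0.01 ])]
```

```bash
python3 -m pendant '[[-3.95,-2.92,0,0,0,0,8.5],[-3.95,-2.92,0,0,0,0,8.5],[-3.95,-2.92,0,0,0,0,8.5],[-3.95,-2.92,0,0,0,0,8.5],[0,0,0,0,0,0,8.5]]'
python3 - <<'E'
from h import *
import pickle
pickle.dump(grab_frame("wrist"),open("w1.pkl","wb"))
E
python3 -m pendant '[[-3.95,-2.92,0,0,0,0,8.5],[-3.95,-2.92,0,0,0,0,8.5],[-3.95,-2.92,0,0,0,0,8.5],[0,0,0,0,0,0,8.5]]'
python3 - <<'E'
from h import *
import pickle
w=grab_frame("wrist");pickle.dump(w,open("w2.pkl","wb"))
v=pickle.load(open("w1.pkl","rb"))
import numpy as np
cv2.imwrite("pics/w12.png",cv2.resize(np.hstack([v["frame"],w["frame"]])[:,:,::-1],(800,300)))
E
```

```text
t: 0.75
tcp_pos: [0.2698, 0.4285, 0.2502]
ee_rot: [0.001, 0.121, 0.993, -0.001]
ft_force: [-0.2, 0.6, -0.5]
finger_gap: 0.0847
grasp_force: 0.0
t: 1.2
tcp_pos: [0.3647, 0.3173, 0.2505]
ee_rot: [0.001, 0.12, 0.993, -0.0]
ft_force: [-1.4, -0.3, 0.8]
finger_gap: 0.0854
grasp_force: 0.0
```

View pics/w12.png

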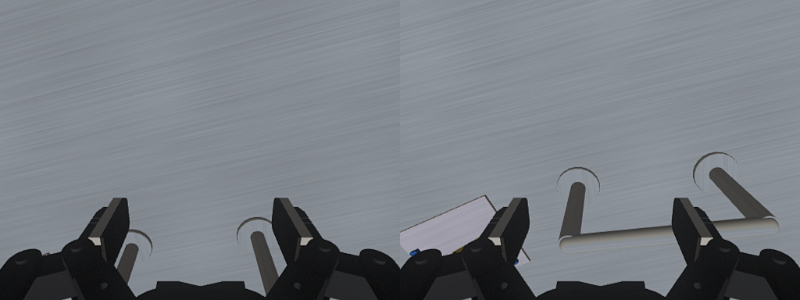

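The left image (w1) shows only the rail posts. The right image (w2) shows the whole rail: its ends are near w2 pixels (207,310) and (484,289), and the feet are centred near (228,231) and (403,214).

Run:
```python
from h import *
import pickle
w=pickle.load(open("w2.pkl","rb"));s=grab_frame("scene");t=grab_frame("top")
for a,b in(((207,310),(395,171)),((484,289),(478,190))):
    print("end",onz(w,a,.14).round(4),tri([w,s],[a,b]))
for a in((228,231),(403,214)): print("foot",onz(w,a,.0).round(4))
# composite crops for finer pixel picking
A=cv2.resize(w["frame"][180:340,180:512],None,fx=2.4,fy=2.4,interpolation=cv2.INTER_CUBIC)
B=cv2.resize(s["frame"][155:230,375:490],(398,216+0),interpolation=cv2.INTER_CUBIC)
C=cv2.resize(t["frame"][205:250,25:150],(398,216),interpolation=cv2.INTER_CUBIC)
im=np.vstack([A[:, :796],np.hstack([B,C])]);print(im.shape)
cv2.imwrite("pics/rail.png",im[:600,:,::-1])
```

```text
end [0.463  0.2497 0.14  ] (array([0.46956634, 0.24712842, 0.13163842]), np.float64(0.000568308484389378))
end [0.4982 0.486  0.14  ] (array([0.49608254, 0.47705473, 0.1396674 ]), np.float64(0.007847027991469373))
foot [ 0.4587  0.2581 -0.    ]
foot [0.4879 0.4772 0.    ]
(600, 796, 3)
```

View pics/rail.png

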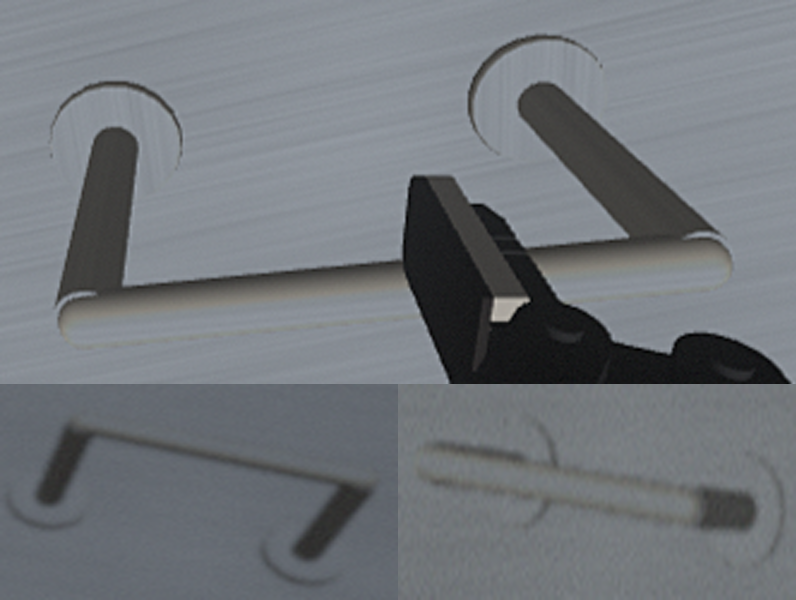

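Run:
```python
from h import *
import pickle
w=pickle.load(open("w2.pkl","rb"));s=grab_frame("scene");t=grab_frame("top")
E=[]
for a,b,c in(((215.4,312.5),(396.7,171),(119.8,230.2)),((477.9,289.2),(482.5,190.1),(31.9,221.3))):
    z=[onz(f,p,.14)[:2].round(4) for f,p in((w,a),(s,b),(t,c))]
    X=tri([w,s,t],[a,b,c]);print(z,X);E.append(X[0])
F=[onz(w,a,.0) for a in((228.3,240.4),(404.2,221.7))];print(F)
for q in(E,F):
    d=q[1]-q[0];print("mid",(q[0]+q[1])/2,"len",np.linalg.norm(d),"yaw",np.arctan2(-d[0],d[1]))
```

```text
[array([0.4673, 0.2562]), array([0.4756, 0.2507]), array([0.4644, 0.2445])] (array([0.46863949, 0.25148171, 0.13228697]), np.float64(0.005382699312672193))
[array([0.4971, 0.481 ]), array([0.4981, 0.4804]), array([0.4913, 0.4799])] (array([0.49484068, 0.48083812, 0.13914175]), np.float64(0.003447211006672882))
[array([0.47175938, 0.25485223, 0.        ]), array([0.49890788, 0.47772152, 0.        ])]
mid [0.48174009 0.36615991 0.13571436] len 0.23094988891288565 yaw -0.11374479757401097
mid [0.48533363 0.36628688 0.        ] len 0.2245167352762292 yaw -0.12121636327051076
```

```bash
python3 -m pendant '[[-3.85,-2.8,0,0,0,0,8.5],[-3.85,-2.8,0,0,0,0,8.5],[-3.85,-2.8,0,0,0,0,8.5],[-3.85,-2.8,0,0,0,0,8.5],[-3.85,-2.8,0,0,0,0,8.5]]'
python3 -m pendant '[[-3.85,-2.8,0,0,0,0,8.5],[0,0,0,0,0,0.145,8.5],[0,0,0,0,0,0.145,8.5],[0,0,0,0,0,0.145,8.5],[0,0,0,0,0,0.145,8.5]]'
python3 -m pendant '[[0,0,0,0,0,0.145,8.5],[0,0,0,0,0,0.145,8.5],[0,0,0,0,0,0.145,8.5],[0,0,0,0,0,0.145,8.5],[0,0,0,0,0,0,8.5]]'
python3 - <<'E'
from h import *
import pickle
w=grab_frame("wrist");pickle.dump(w,open("w3.pkl","wb"));save(w,"w3",None,1.5)
E
```

```text
t: 1.95
tcp_pos: [0.5164, 0.139, 0.2504]
ee_rot: [0.0, 0.117, 0.993, 0.0]
ft_force: [0.6, 0.9, -0.3]
finger_gap: 0.0849
grasp_force: 0.0
t: 2.45
tcp_pos: [0.5465, 0.1041, 0.2501]
ee_rot: [-0.0, 0.399, 0.917, 0.0]
ft_force: [-0.5, -0.1, -0.2]
finger_gap: 0.0851
grasp_force: 0.0
t: 2.95
tcp_pos: [0.5464, 0.1042, 0.2502]
ee_rot: [-0.0, 0.642, 0.766, -0.0]
ft_force: [-0.9, 0.4, 0.1]
finger_gap: 0.0853
grasp_force: 0.0
```

View pics/w3.png

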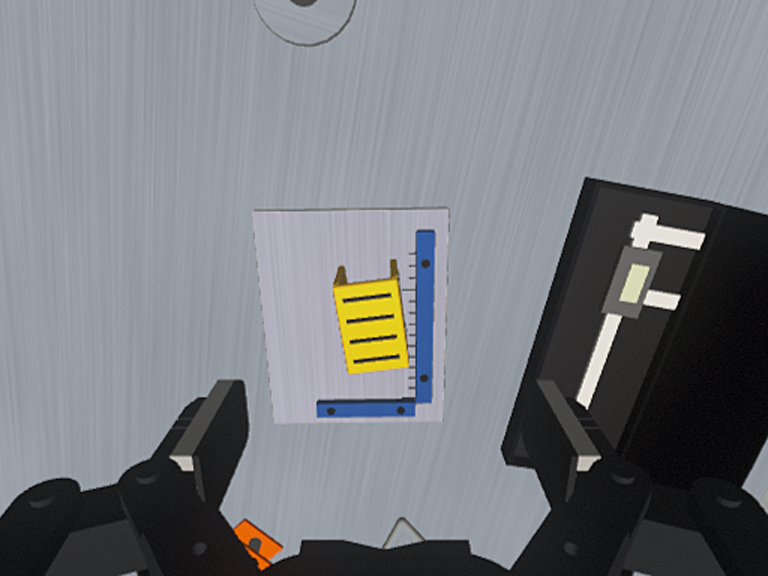

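The w3 view shows:
- **Guard roof corners:** (333,286), (399,278), (409,365) and (348,374) in the picture, which is at 1.5× scale.
- **Plate corners:** (254,210), (450,208), (441,421) and (274,424).
- **Stops:** the inner corner is near (415,402).
- **Caliper case:** on the right.

```bash
cat > fit.py <<'E'
from h import *
import pickle
from scipy.optimize import least_squares
w=pickle.load(open("w3.pkl","rb"))
def fit(f,pts,loc,x0,fixz=None):
    def P(p): 
        c,s=np.cos(p[3]),np.sin(p[3]); z=p[2] if fixz is None else fixz
        return np.array([proj(f,(p[0]+c*a-s*b,p[1]+s*a+c*b,z)) for a,b in loc])
    r=least_squares(lambda p:(P(p)-pts).ravel(),x0); return r.x.round(4),np.sqrt(2*r.cost/len(pts)).round(2)
def corners(f,pts,k=5):
    g=cv2.cvtColor(f["frame"],cv2.COLOR_RGB2GRAY)
    return cv2.cornerSubPix(g,np.array(pts,np.float32).reshape(-1,1,2),(k,k),(-1,-1),(3,40,.01)).reshape(-1,2)
if __name__=="__main__":
    g=corners(w,np.array([(333,286),(399,278),(409,365),(348,374)])/1.5,3)
    p=corners(w,np.array([(254,210),(450,208),(441,421),(274,424)])/1.5,4)
    print((g*1.5).round(1).tolist(),(p*1.5).round(1).tolist())
    gl=[(-.023,.035),(.023,.035),(.023,-.035),(-.023,-.035)]
    pl=[(-.075,.095),(.075,.095),(.075,-.095),(-.075,-.095)]
    for z in(None,.056): print("guard",fit(w,g,gl,[.547,.043,.05,.2],z))
    for z in(None,.006): print("plate",fit(w,p,pl,[.54,.02,.0,.2],z))
    b=corners(w,np.array([(417,231),(434,231),(432,402),(317,402),(318,417)])/1.5,3)
    print((b*1.5).round(1).tolist())
    # stop outline corners in plate frame
    sl=[(.05,.08),(.064,.08),(.064,-.07),(-.035,-.07),(-.035,-.084)]
    x,e=fit(w,p,pl,[.54,.02,.0,.2],.006)
    R=np.array([[np.cos(x[3]),-np.sin(x[3])],[np.sin(x[3]),np.cos(x[3])]])
    for q,l in zip(b,sl): print(l,((onz(w,q,.014)[:2]-x[:2])@R).round(4))
    print("corner seen",((onz(w,(415/1.5,401/1.5),.014)[:2]-x[:2])@R).round(4))
E
python3 fit.py
```

```text
[[332.6000061035156, 286.0], [398.0, 281.5], [409.0, 365.0], [347.6000061035156, 370.1000061035156]] [[252.0, 210.3000030517578], [447.70001220703125, 207.89999389648438], [441.29998779296875, 420.79998779296875], [274.1000061035156, 422.8999938964844]]
guard (array([0.5504, 0.0379, 0.041 , 0.2949]), np.float64(1.17))
guard (array([ 0.5496,  0.0444, -0.0949,  0.2943]), np.float64(2.03))
plate (array([0.5373, 0.0215, 0.0038, 0.1898]), np.float64(0.44))
plate (array([0.5373, 0.0223, 0.    , 0.1898]), np.float64(0.7))
[[415.6000061035156, 229.8000030517578], [433.6000061035156, 229.10000610351562], [430.5, 402.5], [316.0, 400.0], [316.5, 417.20001220703125]]
(0.05, 0.08) [0.0495 0.0801]
(0.064, 0.08) [0.063  0.0805]
(0.064, -0.07) [ 0.0634 -0.0706]
(-0.035, -0.07) [-0.0342 -0.0667]
(-0.035, -0.084) [-0.0348 -0.0839]
corner seen [ 0.0501 -0.0689]
```

Run:
```python
from fit import *
g=np.array([(333,285),(399,278),(409,365.5),(348,374)])/1.5
gl=[(-.023,.035),(.023,.035),(.023,-.035),(-.023,-.035)]
for z in(None,.056): print("guard",fit(w,g,gl,[.547,.043,.05,.2],z))
t=grab_frame("top");s=grab_frame("scene")
print(tri([t,s,w],[blobs(t,"y")[0][1],blobs(s,"y")[0][1],g.mean(0)]))
h=cv2.cvtColor(w["frame"],cv2.COLOR_RGB2HSV);m=cv2.inRange(h,(22,110,170),(35,255,255));m=cv2.morphologyEx(m,cv2.MORPH_CLOSE,np.ones((7,7)))
pts=np.argwhere(m)[:,::-1].astype(np.float32);print(cv2.minAreaRect(pts), (cv2.boxPoints(cv2.minAreaRect(pts))*1.5).round(1).tolist())
o=get_obs()
R=Ro.from_quat(np.roll(o["ee_rot"],-1)).as_matrix();print("tool x head",np.arctan2(R[1,0],R[0,0]),"tool y head",np.arctan2(R[1,1],R[0,1]),o["qpos"].round(2))
```

```text
guard (array([0.5501, 0.0431, 0.0525, 0.3   ]), np.float64(0.48))
guard (array([0.5499, 0.0446, 0.0523, 0.2999]), np.float64(0.62))
(array([0.54821846, 0.04288168, 0.04949134]), np.float64(0.0017787771241184586))
((246.92996215820312, 217.010009765625), (60.52834701538086, 43.133514404296875), 81.8698959350586) [[331.8999938964844, 285.20001220703125], [396.0, 276.0], [408.79998779296875, 365.8999938964844], [344.79998779296875, 375.0]]
tool x head 1.749938094814199 tool y head 0.1791417912685141 [ 0.06  0.3   1.61  0.    1.24 -0.12]
```

```bash
python3 -m pendant '[[0,0,0,0,0,-0.12,8.5],[-3,-0.75,0,0,0,0,8.5],[-2.84,-0.75,0,0,0,0,8.5],[0,0,3.7,0,0,0,8.5],[0,0,3.7,0,0,0,8.5]]'
python3 -m pendant '[[0,0,3.7,0,0,0,8.5],[0,0,3.7,0,0,0,8.5],[0,0,3.5,0,0,0,8.5],[0,0,2.5,0,0,0,8.5],[0,0,0,0,0,0,8.5]]'
python3 -m pendant '[[0,0,0,0,0,0,3.5],[0,0,0,0,0,0,3.5],[0,0,0,0,0,0,3.5],[0,0,0,0,0,0,3.5],[0,0,0,0,0,0,3.5]]'
python3 -m pendant '[[0,0,0,0,0,0,3.5],[0,0,0,0,0,0,3.5],[0,0,0,0,0,0,3.5]]'
```

```text
t: 3.6
tcp_pos: [0.5508, 0.0413, 0.1768]
ee_rot: [0.002, 0.595, 0.804, 0.001]
ft_force: [-0.3, -0.6, -0.6]
finger_gap: 0.0853
grasp_force: 0.0
t: 4.1
tcp_pos: [0.5466, 0.0424, 0.0392]
ee_rot: [-0.003, 0.595, 0.804, -0.002]
ft_force: [-0.4, -0.1, 1.0]
finger_gap: 0.085
grasp_force: 0.0
t: 4.6
tcp_pos: [0.5507, 0.0419, 0.0442]
ee_rot: [0.001, 0.596, 0.803, 0.001]
ft_force: [-0.2, 0.7, 6.2]
finger_gap: 0.0448
grasp_force: 62.1
t: 4.9
tcp_pos: [0.5507, 0.0419, 0.0442]
ee_rot: [0.001, 0.596, 0.803, 0.001]
ft_force: [-0.1, 1.1, 6.3]
finger_gap: 0.0453
grasp_force: 62.1
```

```bash
python3 -m pendant '[[0,0,-2,0,0,0,3.5],[0,0,-4.5,0,0,0,3.5],[0,0,-5,0,0,0,3.5],[0,0,-5,0,0,0,3.5],[0,0,-4,0,0,0.085,3.5]]'
python3 -m pendant '[[0,0,0,0,0,0.085,3.5],[0,0,0,0,0,0.085,3.5],[0,0,0,0,0,0.085,3.5],[0,0,0,0,0,0.085,3.5],[0,0,0,0,0,0,3.5]]'
python3 -m pendant '[[4.48,-1.54,0,0,0,0,3.5],[4.48,-1.54,0,0,0,0,3.5],[4.48,-1.54,0,0,0,0,3.5],[4.48,-1.54,0,0,0,0,3.5],[4.48,-1.54,0,0,0,0,3.5]]'
python3 -m pendant '[[4.48,-1.54,0,0,0,0,3.5],[3,-1,0,0,0,0,3.5],[1.48,-0.54,0,0,0,0,3.5],[0,0,0,0,0,0,3.5],[0,0,0,0,0,0,3.5]]'
python3 - <<'E'
from h import *
import pickle
w=grab_frame("wrist");s=grab_frame("scene");t=grab_frame("top");pickle.dump((w,s,t),open("w4.pkl","wb"))
A=cv2.resize(w["frame"],(560,420));C=cv2.resize(s["frame"][130:230,370:490],(240,200),interpolation=cv2.INTER_CUBIC);D=cv2.resize(t["frame"][180:270,20:150],(240,220),interpolation=cv2.INTER_CUBIC)
cv2.imwrite("pics/w4.png",np.hstack([A,np.vstack([C,D])])[:,:,::-1])
o=get_obs();R=Ro.from_quat(np.roll(o["ee_rot"],-1)).as_matrix();print(o["tcp_pos"],"tool y head",np.arctan2(R[1,1],R[0,1]))
E
```

```text
t: 5.4
tcp_pos: [0.5497, 0.0419, 0.2513]
ee_rot: [0.002, 0.63, 0.777, 0.001]
ft_force: [0.1, 0.3, -1.7]
finger_gap: 0.0449
grasp_force: 61.9
t: 5.9
tcp_pos: [0.5491, 0.0419, 0.2481]
ee_rot: [0.0, 0.752, 0.659, 0.0]
ft_force: [0.1, -1.3, -1.3]
finger_gap: 0.0452
grasp_force: 62.1
t: 6.4
tcp_pos: [0.5016, 0.2758, 0.2479]
ee_rot: [0.0, 0.751, 0.66, 0.0]
ft_force: [1.4, 0.2, -2.1]
finger_gap: 0.0451
grasp_force: 62.0
t: 6.9
tcp_pos: [0.4834, 0.3661, 0.2473]
ee_rot: [0.0, 0.751, 0.66, -0.0]
ft_force: [0.3, -0.5, -1.9]
finger_gap: 0.0451
grasp_force: 62.0
[0.48381487 0.36539345 0.24731114] tool y head -0.13220597280215424
```

View pics/w4.png

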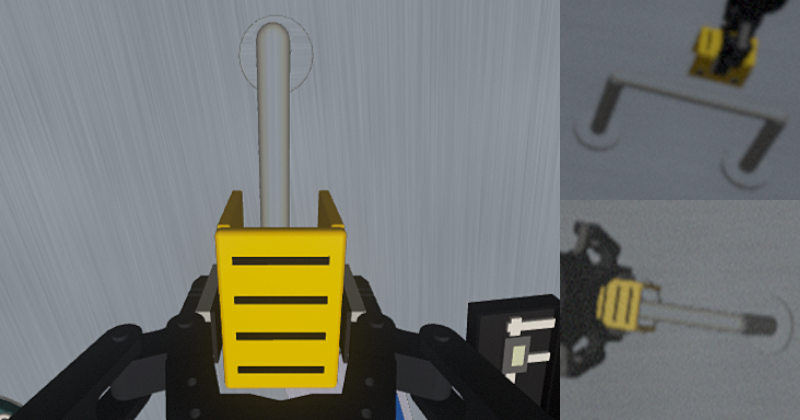

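The guard is held centred, with its roof middle at column 281 of 560. The rail runs vertically under it at about column 274, so the guard needs a small shift along tool −y.

Run:
```python
from h import *
import pickle
w,s,t=pickle.load(open("w4.pkl","rb"))
g=cv2.GaussianBlur(cv2.cvtColor(w["frame"],cv2.COLOR_RGB2GRAY).astype(float),(1,9),0)
o=get_obs();R=Ro.from_quat(np.roll(o["ee_rot"],-1)).as_matrix();Q=[]
for r in(45,70,100,130,160,190):
    d=np.gradient(g[r,220:285]);a,b=sorted(np.argsort(-abs(d))[:1].tolist()+[int(np.argmin(d)),int(np.argmax(d))])[0],0
    i,j=np.argmax(d),np.argmin(d);u=220+(i+j)/2
    X=onz(w,(u,r),.14);Q.append(X);print(r,220+i,220+j,X.round(4),(R.T@(X-o["tcp_pos"])*100).round(2))
d=Q[0]-Q[-1];print("yaw",np.arctan2(-d[0],d[1]))
```

```text
45 265 234 [0.4938 0.4695 0.14  ] [10.46 -0.39 10.72]
70 265 234 [0.4917 0.4544 0.14  ] [ 8.93 -0.39 10.72]
100 265 235 [0.4894 0.4351 0.14  ] [ 7.   -0.36 10.73]
130 264 235 [0.4863 0.4148 0.14  ] [ 4.94 -0.41 10.73]
160 264 236 [0.4837 0.3932 0.14  ] [ 2.76 -0.38 10.73]
190 222 237 [0.4653 0.3721 0.14  ] [ 0.43 -1.93 10.73]
yaw -0.28436208416297415
```

```bash
python3 -m pendant '[[0,-0.38,2,0,0,0,3.5],[0,0,3,0,0,0,3.5],[0,0,2.5,0,0,0,3.5],[0,0,1.5,0,0,0,3.5],[0,0,0.6,0,0,0,3.5]]'
python3 -m pendant '[[0,0,0.2,0,0,0,3.5],[0,0,0.2,0,0,0,3.5],[0,0,0,0,0,0,3.5]]'
python3 -m pendant '[[0,0,0.2,0,0,0,3.5],[0,0,0.2,0,0,0,3.5],[0,0,0,0,0,0,3.5]]'
```

```text
t: 7.55
tcp_pos: [0.4791, 0.3656, 0.1496]
ee_rot: [-0.0, 0.752, 0.659, -0.002]
ft_force: [0.1, 0.4, -1.0]
finger_gap: 0.0453
grasp_force: 62.0
t: 7.85
tcp_pos: [0.4803, 0.3675, 0.1481]
ee_rot: [0.0, 0.752, 0.659, 0.001]
ft_force: [-0.5, -0.5, -2.0]
finger_gap: 0.0449
grasp_force: 62.0
t: 8.15
tcp_pos: [0.48, 0.3677, 0.1442]
ee_rot: [0.0, 0.752, 0.659, 0.001]
ft_force: [0.0, -0.3, 4.1]
finger_gap: 0.0452
grasp_force: 62.3
```

```bash
python3 -m pendant '[[0,0,0,0,0,0,8.5],[0,0,0,0,0,0,8.5],[0,0,0,0,0,0,8.5],[0,0,0,0,0,0,8.5],[0,0,0,0,0,0,8.5]]'
python3 -m pendant '[[0,0,-2,0,0,0,8.5],[0,0,-4,0,0,0,8.5],[0,0,-4,0,0,0,8.5],[0,0,-2,0,0,0,8.5],[0,0,0,0,0,0,8.5]]'
python3 - <<'E'
from h import *
import pickle
w=grab_frame("wrist");s=grab_frame("scene");t=grab_frame("top");pickle.dump((w,s,t),open("w5.pkl","wb"))
A=cv2.resize(w["frame"],(512,384));C=cv2.resize(s["frame"][130:230,370:490],(230,192),interpolation=cv2.INTER_CUBIC);D=cv2.resize(t["frame"][180:270,20:150],(230,192),interpolation=cv2.INTER_CUBIC)
cv2.imwrite("pics/w5.png",np.hstack([A,np.vstack([C,D])])[:,:,::-1])
E
```

```text
t: 8.65
tcp_pos: [0.4796, 0.3674, 0.1432]
ee_rot: [0.0, 0.752, 0.659, -0.0]
ft_force: [-0.6, 0.1, 0.7]
finger_gap: 0.0847
grasp_force: 0.0
t: 9.15
tcp_pos: [0.4816, 0.3686, 0.2671]
ee_rot: [0.001, 0.752, 0.659, 0.004]
ft_force: [-0.1, 0.1, -0.1]
finger_gap: 0.0849
grasp_force: 0.0
```

View pics/w5.png

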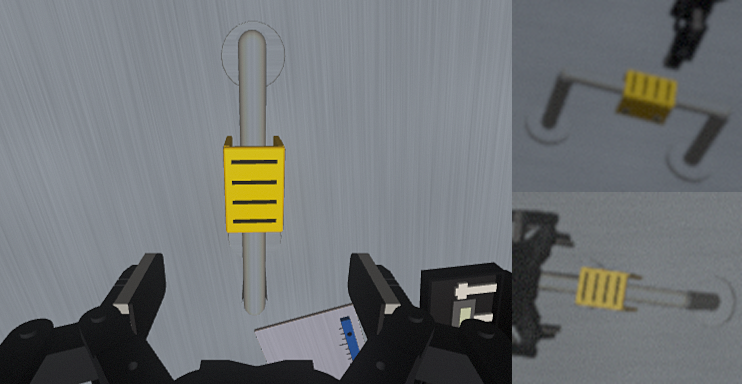

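The guard sits astride the rail near its middle, released. Next is the brake bar.

```bash
python3 -m pendant '[[-4.56,1.03,0,0,0,0,8.5],[-4.56,1.03,0,0,0,0,8.5],[-4.56,1.03,0,0,0,0,8.5],[-4.56,1.03,0,0,0,0,8.5],[-4.56,1.03,0,0,0,0,8.5]]'
python3 -m pendant '[[-4.56,1.03,0,0,0,0,8.5],[-4.56,1.03,0,0,0,0,8.5],[-4.56,1.03,0,0,0,0,8.5],[-4.56,1.03,0,0,0,0,8.5],[-4.56,1.03,0,0,0,0,8.5]]'
python3 -m pendant '[[-4.56,1.03,0,0,0,0,8.5],[-4.56,1.03,0,0,0,0,8.5],[-4.56,1.03,0,0,0,0,8.5],[-4.56,1.03,0,0,0,0,8.5],[-4.56,1.03,0,0,0,0,8.5]]'
python3 -m pendant '[[0,0,0,0,0,0,8.5],[0,0,0,0,0,0,8.5]]'
python3 - <<'E'
from h import *
import pickle
pickle.dump(grab_frame("wrist"),open("w6.pkl","wb"))
E
python3 -m pendant '[[0,0,0,0,0,-0.14,8.5],[0,0,0,0,0,-0.14,8.5],[0,0,0,0,0,-0.14,8.5],[0,0,0,0,0,-0.14,8.5],[0,0,0,0,0,-0.14,8.5]]'
python3 -m pendant '[[0,0,0,0,0,-0.14,8.5],[0,0,0,0,0,-0.14,8.5],[0,0,0,0,0,-0.14,8.5],[0,0,0,0,0,0,8.5],[0,0,0,0,0,0,8.5]]'
python3 - <<'E'
from h import *
import pickle
w=grab_frame("wrist");pickle.dump(w,open("w7.pkl","wb"));v=pickle.load(open("w6.pkl","rb"))
cv2.imwrite("pics/w67.png",cv2.resize(np.hstack([v["frame"],w["frame"]])[:,:,::-1],(800,300)))
for f in(v,w):
    h=cv2.cvtColor(f["frame"],cv2.COLOR_RGB2HSV);m=cv2.inRange(h,(172,130,60),(180,255,255))|cv2.inRange(h,(0,130,60),(3,255,255))
    m=cv2.morphologyEx(m,cv2.MORPH_CLOSE,np.ones((9,9)))
    for c in cv2.findContours(m,0,2)[0]:
        if cv2.contourArea(c)>300:
            b=cv2.minAreaRect(c);print([np.round(x,1) for x in b],onz(f,b[0],.026).round(4),cv2.boxPoints(b).round(1).tolist())
t=grab_frame("top");print(proj(v,onz(t,(352,195),.026)),proj(w,onz(t,(352,195),.026)),onz(t,(352,195),.026))
E
```

```text
t: 9.8
tcp_pos: [0.4995, 0.1328, 0.2613]
ee_rot: [-0.001, 0.752, 0.659, -0.002]
ft_force: [0.9, -0.6, 0.2]
finger_gap: 0.0851
grasp_force: 0.0
t: 10.3
tcp_pos: [0.5209, -0.0997, 0.2614]
ee_rot: [-0.002, 0.752, 0.659, -0.001]
ft_force: [-0.1, 1.0, 0.3]
finger_gap: 0.085
grasp_force: 0.0
t: 10.8
tcp_pos: [0.5424, -0.3322, 0.2609]
ee_rot: [-0.002, 0.752, 0.659, -0.0]
ft_force: [1.6, 0.8, -0.7]
finger_gap: 0.085
grasp_force: 0.0
t: 11.0
tcp_pos: [0.5423, -0.3312, 0.2608]
ee_rot: [-0.002, 0.753, 0.658, -0.0]
ft_force: [-0.5, -0.0, -0.5]
finger_gap: 0.0851
grasp_force: 0.0
t: 11.55
tcp_pos: [0.5431, -0.3284, 0.2627]
ee_rot: [-0.001, 0.477, 0.879, 0.0]
ft_force: [-0.1, 0.1, 0.3]
finger_gap: 0.0851
grasp_force: 0.0
t: 12.05
tcp_pos: [0.5432, -0.3294, 0.263]
ee_rot: [-0.001, 0.288, 0.958, 0.0]
ft_force: [0.0, -0.4, -0.5]
finger_gap: 0.0852
grasp_force: 0.0
[array([167.6, 350.7]), array([57.4, 24.3]), np.float64(60.3)] [ 0.3819 -0.5936  0.026 ] [[142.8000030517578, 331.79998779296875], [163.89999389648438, 319.79998779296875], [192.39999389648438, 369.6000061035156], [171.3000030517578, 381.70
[... 868 characters left out ...]
], [107.80000305175781, 225.60000610351562], [116.0, 245.10000610351562], [39.099998474121094, 277.3999938964844]]
[array([217.7, 194.8]), array([81.5, 21.3]), np.float64(86.4)] [ 0.5605 -0.3935  0.026 ] [[204.5, 154.8000030517578], [225.8000030517578, 153.39999389648438], [230.89999389648438, 234.8000030517578], [209.60000610351562, 236.10000610351562]]
[array([104.7, 140.3]), array([28.2, 87.8]), np.float64(12.3)] [ 0.4383 -0.461   0.026 ] [[81.5999984741211, 180.1999969482422], [100.19999694824219, 94.4000015258789], [127.80000305175781, 100.4000015258789], [109.0999984741211, 186.1999969482422]]
[278.39295938 207.11682725] [215.7414661  196.42359482] [ 0.56087195 -0.39665062  0.026     ]
```

View pics/w67.png

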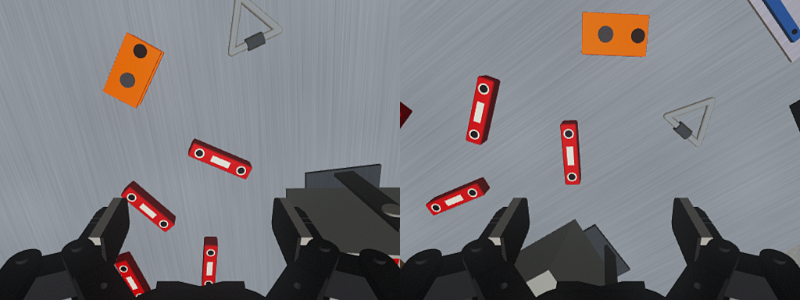

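The bar meant is the one at w6 (281,204) and w7 (218,195). Its holes are near w6 (255,196) and (308,218), and w7 (216,166) and (220,226). The bin corner and the other bars are clear of it by several centimetres.

Run:
```python
from h import *
import pickle
v=pickle.load(open("w6.pkl","rb"));w=pickle.load(open("w7.pkl","rb"))
def ring(f,p,r=9):
    x,y=map(int,p);c=f["frame"][y-r:y+r+1,x-r:x+r+1].astype(float)
    m=(c.min(2)>100).astype(np.uint8);k,l,s,cc=cv2.connectedComponentsWithStats(m)
    pts=np.argwhere(m)[:,::-1]; 
    yy,xx=np.mgrid[-r:r+1,-r:r+1];dark=((c.max(2)<90)&(xx**2+yy**2<=49))
    return np.argwhere(dark).mean(0)[::-1]+[x-r,y-r],int(dark.sum()),cv2.minEnclosingCircle(pts.astype(np.float32))[0] if len(pts) else None
H=[]
for a,b in(((255,196),(216,166)),((308,218),(220,226.5))):
    A=ring(v,a);B=ring(w,b);print(A,B)
    print(tri([v,w],[A[0],B[0]]),onz(v,A[0],.026).round(4),onz(w,B[0],.026).round(4));H.append((onz(v,A[0],.026)+onz(w,B[0],.026))/2)
c=(H[0]+H[1])/2;d=H[1]-H[0];hd=np.arctan2(d[1],d[0]);print("centre",c,"len",np.linalg.norm(d),"heading",hd)
o=get_obs();R=Ro.from_quat(np.roll(o["ee_rot"],-1)).as_matrix();th=np.arctan2(R[1,1],R[0,1]);print("tool y",th,"want",hd+np.pi/2, "az",th-hd-np.pi/2)
a=hd+np.pi/2;x=np.array([-np.sin(a),np.cos(a)]);y=np.array([np.cos(a),np.sin(a)]);D=(c-o["tcp_pos"])[:2];print("shift after turn cm",D@x*100,D@y*100,o["tcp_pos"])
```

```text
(array([254.74509804, 195.74509804]), 51, (6.277777671813965, 10.722222328186035)) (array([215.52380952, 169.9047619 ]), 42, (8.5, 13.5))
(array([ 0.53465456, -0.37855321,  0.02497915]), np.float64(0.0005058079193596929)) [ 0.5349 -0.3787  0.026 ] [ 0.5343 -0.3778  0.026 ]
(array([308.08, 218.02]), 50, (9.0, 13.066666603088379)) (array([219.44680851, 225.93617021]), 47, (6.666666507720947, 11.61111068725586))
(array([ 0.59475262, -0.41550167,  0.02575759]), np.float64(1.3385301640561512e-05)) [ 0.5947 -0.4154  0.026 ] [ 0.5947 -0.4154  0.026 ]
centre [ 0.56463976 -0.39681902  0.026     ] len 0.0706757655725554 heading -0.5536732919452559
tool y 0.9871005313331105 want 1.0171230348496407 az -0.03002250351653002
shift after turn cm -5.322243982332712 -4.562919729880226 [ 0.54336134 -0.33002171  0.26313624]
```

```bash
python3 -m pendant '[[0,0,0,0,0,-0.03,8.5],[-2.66,-2.28,0,0,0,0,8.5],[-2.66,-2.28,0,0,0,0,8.5],[0,0,4.5,0,0,0,8.5],[0,0,4.5,0,0,0,8.5]]'
python3 -m pendant '[[0,0,4.5,0,0,0,8.5],[0,0,4,0,0,0,8.5],[0,0,3,0,0,0,8.5],[0,0,1.5,0,0,0,8.5],[0,0,0,0,0,0,8.5]]'
python3 -m pendant '[[0,0,0,0,0,0,8.5],[0,0,0,0,0,0,8.5]]'
python3 - <<'E'
from h import *
w=grab_frame("wrist");save(w,"w8",None,1)
E
```

```text
t: 12.65
tcp_pos: [0.5663, -0.4, 0.174]
ee_rot: [0.002, 0.273, 0.962, -0.001]
ft_force: [0.4, -0.7, -0.3]
finger_gap: 0.0849
grasp_force: 0.0
t: 13.15
tcp_pos: [0.5636, -0.3966, 0.041]
ee_rot: [-0.002, 0.272, 0.962, 0.001]
ft_force: [0.5, -0.3, -0.6]
finger_gap: 0.0847
grasp_force: 0.0
t: 13.35
tcp_pos: [0.5662, -0.3988, 0.0456]
ee_rot: [0.002, 0.272, 0.962, -0.001]
ft_force: [-0.0, 0.0, 0.4]
finger_gap: 0.0851
grasp_force: 0.0
```

View pics/w8.png

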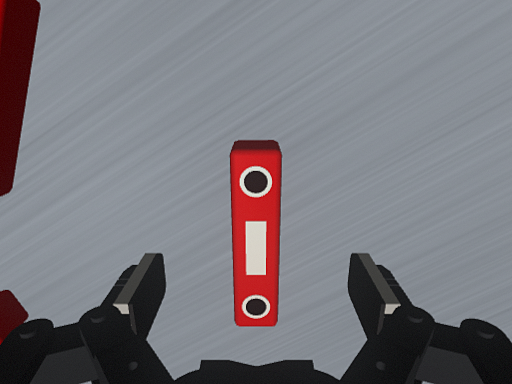

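The bar is aligned between the fingers, centred at column 256. The arm stopped 13 mm higher than I intended, so I lower by that much and grip.

```bash
python3 -m pendant '[[0,0,0.9,0,0,0,8.5],[0,0,0.45,0,0,0,8.5],[0,0,0,0,0,0,1.5],[0,0,0,0,0,0,1.5],[0,0,0,0,0,0,1.5]]'
python3 -m pendant '[[0,0,0,0,0,0,1.5],[0,0,0,0,0,0,1.5],[0,0,0,0,0,0,1.5],[0,0,0,0,0,0,1.5],[0,0,0,0,0,0,1.5]]'
python3 -m pendant '[[0,0,-2,0,0,0,1.5],[0,0,-3,0,0,0,1.5],[0,0,-3,0,0,0,1.5],[0,0,-2,0,0,0,1.5],[0,0,0,0,0,0,1.5]]'
python3 -m pendant '[[0,0,0,0,0,0,1.5],[0,0,0,0,0,0,1.5]]'
python3 - <<'E'
from h import *
o=get_obs();R=Ro.from_quat(np.roll(o["ee_rot"],-1)).as_matrix();print(o["tcp_pos"],R.round(4).tolist(),o["qpos"].round(2),np.arctan2(R[1,1],R[0,1]))
E
```

```text
t: 13.9
tcp_pos: [0.5649, -0.3977, 0.0299]
ee_rot: [0.0, 0.272, 0.962, -0.0]
ft_force: [0.2, 0.4, -0.0]
finger_gap: 0.0433
grasp_force: 0.0
t: 14.4
tcp_pos: [0.5651, -0.3979, 0.0303]
ee_rot: [0.0, 0.272, 0.962, -0.0]
ft_force: [-0.1, 0.2, 3.9]
finger_gap: 0.0222
grasp_force: 60.3
t: 14.9
tcp_pos: [0.5664, -0.3989, 0.1328]
ee_rot: [0.002, 0.272, 0.962, -0.001]
ft_force: [0.7, -1.4, -1.4]
finger_gap: 0.0224
grasp_force: 59.7
t: 15.1
tcp_pos: [0.5637, -0.3966, 0.1277]
ee_rot: [-0.002, 0.272, 0.962, 0.001]
ft_force: [0.2, -0.1, -2.2]
finger_gap: 0.0223
grasp_force: 59.7
[ 0.56368762 -0.39664961  0.12774302] [[-0.8516, 0.5242, -0.0027], [0.5242, 0.8516, 0.0022], [0.0035, 0.0005, -1.0]] [-0.71  0.6   1.42 -0.    1.13 -1.73] 1.018986212506457
```

```bash
python3 -m pendant '[[0,0,0,0,0,0.138,1.5],[0,0,0,0,0,0.138,1.5],[0,0,0,0,0,0.138,1.5],[0,0,0,0,0,0.138,1.5],[0,0,0,0,0,0.138,1.5]]'
python3 -m pendant '[[0,0,0,0,0,0.139,1.5],[4.57,0.84,0,0,0,0,1.5],[4.57,0.84,0,0,0,0,1.5],[4.57,0.84,0,0,0,0,1.5],[4.57,0.84,0,0,0,0,1.5]]'
python3 -m pendant '[[4.57,0.84,0,0,0,0,1.5],[4.57,0.84,0,0,0,0,1.5],[4.57,0.84,0,0,0,0,1.5],[4.57,0.84,0,0,0,0,1.5],[4.57,0.84,0,0,0,0,1.5]]'
python3 -m pendant '[[0,0,0,0,0,0,1.5],[0,0,0,0,0,0,1.5],[0,0,0,0,0,0,1.5]]'
python3 - <<'E'
from h import *
import pickle
w=grab_frame("wrist");pickle.dump(w,open("w9.pkl","wb"));save(w,"w9",None,1.5)
o=get_obs();R=Ro.from_quat(np.roll(o["ee_rot"],-1)).as_matrix();print(o["tcp_pos"],R.round(4).tolist(),o["qpos"].round(2),np.arctan2(R[1,1],R[0,1]))
E
```

```text
t: 15.6
tcp_pos: [0.5638, -0.3968, 0.1275]
ee_rot: [-0.002, 0.584, 0.812, 0.0]
ft_force: [-0.2, -0.2, -1.3]
finger_gap: 0.0226
grasp_force: 59.7
t: 16.1
tcp_pos: [0.5619, -0.2097, 0.128]
ee_rot: [-0.002, 0.637, 0.771, -0.0]
ft_force: [0.8, 0.4, -2.3]
finger_gap: 0.0226
grasp_force: 59.6
t: 16.6
tcp_pos: [0.56, 0.0224, 0.1282]
ee_rot: [-0.001, 0.637, 0.771, -0.001]
ft_force: [1.1, 0.1, -1.9]
finger_gap: 0.0222
grasp_force: 59.6
t: 16.9
tcp_pos: [0.561, 0.0199, 0.1289]
ee_rot: [-0.0, 0.637, 0.771, -0.001]
ft_force: [-0.1, -0.5, -2.3]
finger_gap: 0.0223
grasp_force: 59.6
[0.56115605 0.01943382 0.12910984] [[-0.1878, 0.9822, -0.0012], [0.9822, 0.1878, -0.0004], [-0.0002, -0.0012, -1.0]] [-0.09  0.44  1.72 -0.    0.98 -0.28] 0.1889669398146035
```

View pics/w9.png

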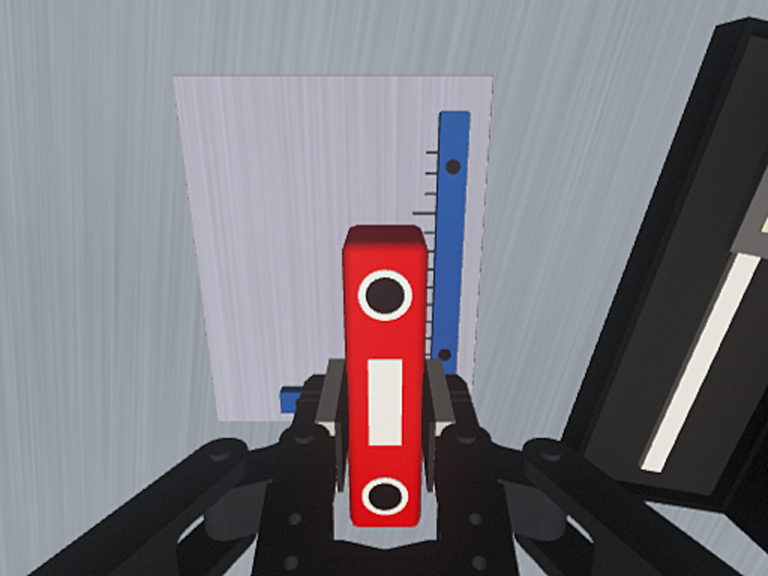

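The bar is held square over the plate, with its holes at (385,295) and (384,496) in the 1.5× picture. The long stop's inner face runs from (440,111) to (433,372), and the plate corners are at (174,76) and (492,76).

Run:
```python
from fit import *
w=pickle.load(open("w9.pkl","rb"));o=get_obs()
p=corners(w,np.array([(174,76),(492,76),(217,420)])/1.5,4);print((p*1.5).round(1).tolist())
pl=[(-.075,.095),(.075,.095),(-.075,-.095)]
for z in(None,.006): print("plate",fit(w,p,pl,[.537,.022,.0,.19],z))
b=corners(w,np.array([(440,111),(470,111)])/1.5,3);print((b*1.5).round(1).tolist())
x=[.537,.0218,0,.19];c,s=np.cos(x[3]),np.sin(x[3]);R=np.array([[c,-s],[s,c]])
L=lambda X:((X[:2]-np.array(x[:2]))@R*1000).round(1)
for q,n in zip(list(b)+[np.array((433,365))/1.5,np.array((281,388))/1.5],("50,80","64,80","50,?","-35,-70")): print(n,L(onz(w,q,.014)))
zt=o["tcp_pos"][2]-.0043
h=[onz(w,np.array(q)/1.5,zt) for q in((385,295),(384.5,496))];d=h[0]-h[1]
print("holes",[L(q) for q in h],np.linalg.norm(d),"bar yaw",np.arctan2(-d[0],d[1]),"tcp",L(o["tcp_pos"]))
```

```text
[[172.6999969482422, 75.9000015258789], [492.70001220703125, 76.30000305175781], [218.10000610351562, 420.3999938964844]]
plate (array([0.5373, 0.0217, 0.0046, 0.1902]), np.float64(0.1))
plate (array([0.5375, 0.0217, 0.    , 0.1901]), np.float64(0.8))
[[438.8999938964844, 111.0999984741211], [469.5, 111.5999984741211]]
50,80 [49.7 79.3]
64,80 [63.8 79.1]
50,? [ 51.4 -52.5]
-35,-70 [-33.2 -67.1]
holes [array([24.9, 30.5]), array([ 24.8, -39.8])] 0.07031919894696415 bar yaw 0.18898890294227502 tcp [23.3 -6.9]
```

```bash
python3 -m pendant '[[0,0,2.5,0,0,0,1.5],[0,0,3,0,0,0,1.5],[0,0,2.3,0,0,0,1.5],[0,0,1.0,0,0,0,1.5],[0,0,0,0,0,0,1.5]]'
python3 -m pendant '[[0,0,0,0,0,0,1.5],[0,0,0.2,0,0,0,1.5],[0,0,0,0,0,0,1.5],[0,0,0,0,0,0,1.5]]'
python3 -m pendant '[[0,0,0.15,0,0,0,1.5],[0,0,0,0,0,0,1.5],[0,0,0,0,0,0,1.5]]'
```

```text
t: 17.45
tcp_pos: [0.5604, 0.0195, 0.0404]
ee_rot: [-0.001, 0.638, 0.77, -0.001]
ft_force: [-0.1, -0.2, -1.9]
finger_gap: 0.0224
grasp_force: 59.6
t: 17.85
tcp_pos: [0.5619, 0.0206, 0.0405]
ee_rot: [0.001, 0.637, 0.771, 0.0]
ft_force: [-0.4, -1.1, -1.1]
finger_gap: 0.0226
grasp_force: 59.6
t: 18.15
tcp_pos: [0.5613, 0.0206, 0.0383]
ee_rot: [-0.0, 0.637, 0.771, -0.0]
ft_force: [-0.2, -0.6, -0.8]
finger_gap: 0.0223
grasp_force: 59.6
```

```bash
python3 -m pendant '[[0,0,0.1,0,0,0,1.5],[0,0,0,0,0,0,1.5],[0,0,0,0,0,0,1.5]]'
python3 -m pendant '[[0,0,0.1,0,0,0,1.5],[0,0,0,0,0,0,1.5],[0,0,0,0,0,0,1.5]]'
```

```text
t: 18.45
tcp_pos: [0.5613, 0.0206, 0.0372]
ee_rot: [-0.0, 0.637, 0.771, -0.0]
ft_force: [-0.2, -0.3, -2.5]
finger_gap: 0.0225
grasp_force: 59.6
t: 18.75
tcp_pos: [0.5614, 0.0205, 0.0363]
ee_rot: [-0.0, 0.637, 0.771, -0.0]
ft_force: [0.5, 0.8, -2.1]
finger_gap: 0.0227
grasp_force: 59.8
```

```bash
python3 -m pendant '[[0,0,0.05,0,0,0,1.5],[0,0,0,0,0,0,1.5],[0,0,0,0,0,0,1.5]]'
python3 -m pendant '[[0,0,0.05,0,0,0,1.5],[0,0,0,0,0,0,1.5],[0,0,0,0,0,0,1.5]]'
```

```text
t: 19.05
tcp_pos: [0.5614, 0.0205, 0.0362]
ee_rot: [0.0, 0.637, 0.771, -0.0]
ft_force: [-2.4, -0.1, 4.9]
finger_gap: 0.0227
grasp_force: 60.5
t: 19.35
tcp_pos: [0.5614, 0.0205, 0.0362]
ee_rot: [0.0, 0.637, 0.771, -0.0]
ft_force: [-3.0, 0.2, 11.3]
finger_gap: 0.0225
grasp_force: 61.3
```

```bash
python3 -m pendant '[[-0.3,0.3,-0.06,0,0,0,1.5],[-0.5,0.5,0,0,0,0,1.5],[-0.4,0.3,0,0,0,0,1.5],[0,0,0,0,0,0,1.5],[0,0,0,0,0,0,1.5]]'
python3 -m pendant '[[0,0.1,0,0,0,0,1.5],[0,0,0,0,0,0,1.5],[0,0,0,0,0,0,1.5]]'
python3 -m pendant '[[0,0.1,0,0,0,0,1.5],[0,0,0,0,0,0,1.5],[0,0,0,0,0,0,1.5]]'
```

```text
t: 19.85
tcp_pos: [0.5756, 0.0104, 0.0362]
ee_rot: [0.001, 0.637, 0.771, 0.0]
ft_force: [0.8, -0.7, 3.8]
finger_gap: 0.0228
grasp_force: 60.4
t: 20.15
tcp_pos: [0.5757, 0.0104, 0.0362]
ee_rot: [0.001, 0.637, 0.771, -0.0]
ft_force: [-0.5, -2.0, 6.3]
finger_gap: 0.0225
grasp_force: 60.7
t: 20.45
tcp_pos: [0.5758, 0.0105, 0.0362]
ee_rot: [-0.0, 0.637, 0.771, -0.001]
ft_force: [-3.1, -3.4, 8.3]
finger_gap: 0.0227
grasp_force: 61.0
```

```bash
python3 -m pendant '[[-0.1,0,-0.03,0,0,0,1.5],[0,0,0,0,0,0,1.5],[0,0,0,0,0,0,1.5]]'
python3 -m pendant '[[-0.1,0,0,0,0,0,1.5],[0,0,0,0,0,0,1.5],[0,0,0,0,0,0,1.5]]'
python3 -m pendant '[[-0.1,0,0,0,0,0,1.5],[0,0,0,0,0,0,1.5],[0,0,0,0,0,0,1.5]]'
cat > st.py <<'E'
from h import *
q=[get_obs()];o=q[0];c,s=np.cos(.19),np.sin(.19);R=np.array([[c,-s],[s,c]])
r=Ro.from_quat(np.roll(o["ee_rot"],-1)).as_matrix()
print("tcp local mm",((o["tcp_pos"][:2]-[.5373,.0217])@R*1000).round(2),"F plate",(o["ft_force"][:2]@R).round(2),o["ft_force"][2].round(2),"torque",o["torque"].round(2),"yaw",np.arctan2(r[1,1],r[0,1]).round(4),"tilt",np.arccos(-r[2,2]).round(4),"t",o["t"])
E
python3 st.py
```

```text
t: 20.75
tcp_pos: [0.5759, 0.0103, 0.0362]
ee_rot: [-0.0, 0.637, 0.771, -0.0]
ft_force: [-1.5, -0.3, 6.9]
finger_gap: 0.0223
grasp_force: 60.6
t: 21.05
tcp_pos: [0.5763, 0.0097, 0.0362]
ee_rot: [-0.0, 0.637, 0.771, -0.0]
ft_force: [-2.7, 2.3, 6.1]
finger_gap: 0.0222
grasp_force: 60.6
t: 21.35
tcp_pos: [0.5765, 0.0089, 0.0362]
ee_rot: [-0.001, 0.637, 0.771, 0.0]
ft_force: [-2.4, 3.5, 6.0]
finger_gap: 0.0227
grasp_force: 60.6
tcp local mm [ 36.13 -19.98] F plate [-1.67  3.86] 6.0 torque [ 0.46  0.33 -0.01] yaw 0.1898 tilt 0.001 t 21.35
```

```bash
python3 -m pendant '[[-0.1,0.05,-0.03,0,0,0,1.5],[0,0,0,0,0,0,1.5],[0,0,0,0,0,0,1.5]]'; python3 st.py
python3 -m pendant '[[-0.1,0.05,0,0,0,0,1.5],[0,0,0,0,0,0,1.5],[0,0,0,0,0,0,1.5]]'; python3 st.py
python3 -m pendant '[[-0.1,0.05,0,0,0,0,1.5],[0,0,0,0,0,0,1.5],[0,0,0,0,0,0,1.5]]'; python3 st.py
```

```text
t: 21.65
tcp_pos: [0.5768, 0.0078, 0.0362]
ee_rot: [-0.001, 0.637, 0.771, -0.0]
ft_force: [-2.9, 3.2, 4.0]
finger_gap: 0.022
grasp_force: 60.4
tcp local mm [ 36.17 -21.15] F plate [-2.22  3.72] 3.97 torque [ 0.61  0.49 -0.04] yaw 0.1899 tilt 0.0017 t 21.65
t: 21.95
tcp_pos: [0.5769, 0.0075, 0.0362]
ee_rot: [-0.001, 0.637, 0.771, -0.0]
ft_force: [-4.5, 7.2, 5.6]
finger_gap: 0.0227
grasp_force: 60.6
tcp local mm [ 36.19 -21.44] F plate [-3.09  7.96] 5.63 torque [ 1.03  0.71 -0.02] yaw 0.1895 tilt 0.0031 t 21.95
t: 22.25
tcp_pos: [0.577, 0.0074, 0.0363]
ee_rot: [-0.002, 0.637, 0.771, -0.0]
ft_force: [-6.0, 10.2, 7.8]
finger_gap: 0.0226
grasp_force: 60.9
tcp local mm [ 36.25 -21.53] F plate [-3.93 11.15] 7.82 torque [ 1.64  0.89 -0.03] yaw 0.1892 tilt 0.0046 t 22.25
```

```bash
python3 -m pendant '[[0,0.15,-0.03,0,0,0,1.5],[0,0,0,0,0,0,1.5],[0,0,0,0,0,0,1.5]]'; python3 st.py
python3 -m pendant '[[0,0.15,-0.03,0,0,0,1.5],[0,0,0,0,0,0,1.5],[0,0,0,0,0,0,1.5]]'; python3 st.py
```

```text
t: 22.55
tcp_pos: [0.577, 0.0074, 0.0362]
ee_rot: [-0.003, 0.637, 0.771, -0.001]
ft_force: [-8.8, 7.7, 9.3]
finger_gap: 0.0228
grasp_force: 61.0
tcp local mm [ 36.29 -21.5 ] F plate [-7.21  9.24] 9.29 torque [1.3  1.31 0.01] yaw 0.1896 tilt 0.0069 t 22.55
t: 22.85
tcp_pos: [0.5771, 0.0075, 0.0363]
ee_rot: [-0.004, 0.637, 0.771, -0.002]
ft_force: [-9.8, 7.2, 10.3]
finger_gap: 0.0224
grasp_force: 61.1
tcp local mm [ 36.36 -21.49] F plate [-8.26  8.91] 10.34 torque [ 1.02  1.71 -0.08] yaw 0.1899 tilt 0.0094 t 22.85
```

```bash
python3 -m pendant '[[0,0,-0.02,0,0,0,1.5],[0,0,0,0,0,0,1.5],[0,0,0,0,0,0,1.5],[0,0,0,0,0,0,1.5],[0,0,0,0,0,0,1.5]]'; python3 st.py; sleep 0
python3 - <<'E'
from h import *
import pickle
w=grab_frame("wrist");s=grab_frame("scene");t=grab_frame("top");w5,s5,t5=pickle.load(open("w5.pkl","rb"))
for a,b in((s5,s),(t5,t)): print("guard",blobs(a,"y",1)[0][:2],blobs(b,"y",1)[0][:2])
g=cv2.cvtColor(w["frame"],cv2.COLOR_RGB2HSV);m=cv2.inRange(g,(0,0,150),(180,90,255))
m[:, :200]=0;m[:,320:]=0
C,H=cv2.findContours(m,cv2.RETR_CCOMP,2);c,s_=np.cos(.19),np.sin(.19);R=np.array([[c,-s_],[s_,c]])
for k,h in zip(C,H[0]):
    if h[3]>=0 and cv2.contourArea(k)>60:
        e=cv2.fitEllipse(k);X=onz(w,e[0],.032);print(np.round(e[0],1),np.round(e[1],1),((X[:2]-[.5373,.0217])@R*1000).round(1))
print(get_obs()["joint_velocities"].round(4))
E
```

```text
t: 23.35
tcp_pos: [0.5771, 0.0075, 0.0363]
ee_rot: [-0.004, 0.637, 0.771, -0.002]
ft_force: [-10.5, 7.1, 7.0]
finger_gap: 0.0224
grasp_force: 60.7
tcp local mm [ 36.41 -21.49] F plate [-8.96  8.93] 7.01 torque [ 1.04  1.61 -0.02] yaw 0.1898 tilt 0.0093 t 23.35
guard (391, array([441.5, 176.3])) (395, array([441.5, 176.5]))
guard (439, array([ 70.3, 224.8])) (442, array([ 70.3, 224.9]))
[256.2 330.8] [19.  23.8] [ 37.9 -55. ]
[256.2 196.4] [25.4 27.3] [37.8 15.4]
[-0.0003  0.0017  0.0002  0.001   0.0011 -0.0013]
```

```bash
python3 -c "
from workcell import *
print(hand_in())"
```

```text
the job is handed in; nothing more can be done
None
```

I handed the job in at 23.5 s with the guard hanging released on the rail and the brake bar held in the corner at (37.9, −19.8) mm (fully seated is 38, −20), pressed about 9 N towards each stop; the judge's verdict was not shown.

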